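# Fetch the tartlet from behind the counter ware

### The job

Clear the jar, the pepper mill and the sugar shaker out of the display tray and stand all three upright in the empty wooden side tray, leaving the tartlet where it is until that is done. Then, with all three still in the side tray, set the tartlet in the middle of the white cake stand, on its gold disc. Finally put each tall thing back upright, centred on the very gold disc it came from, without knocking anything over or disturbing the two little chocolate cakes.

Things in the scene. Friction and masses are not known exactly. Their poses are not given: they have to be found in the camera images.
- jar: Closed jam jar, orange-brown with a paper label and a white screw lid. 110 mm tall; body 52 mm across, lid 55 mm across from 82 mm to 108 mm up. 0.2 to 0.4 kg. Origin at the centre of its underside, z up. Grip it across the lid. Starts centred on the front, left or right gold disc of the display tray, and must return to that disc.
- mill: Dark turned-wood pepper mill with a small steel knob on top. 122 mm tall; foot 52 mm across, waist 32 mm, cylindrical head 42 mm across from 74 mm to 110 mm up. 0.15 to 0.3 kg. Origin at the centre of its underside, z up. Grip it across the head. Starts centred on the front, left or right gold disc of the display tray, and must return to that disc.
- shaker: Plain aluminium sugar shaker with a low domed, perforated steel top. A straight cylinder 53 mm across up to 100 mm, 115 mm tall in all. 0.17 to 0.35 kg. Origin at the centre of its underside, z up. Grip it across the upper body. Starts centred on the front, left or right gold disc of the display tray, and must return to that disc.
- tartlet: Round berry tartlet in a rigid fluted case, 56 to 58 mm across, case 27 mm high, berries up to 34 mm, 0.09 kg. Origin: centre of its underside, z up. On the display tray's rear gold disc, 10 mm from the back rail; the tall things crowd it so that the gripper's body cannot come down until they are gone. Grip it across the case, along the display tray's y.
- cake_l: Little chocolate-iced oblong cake, 37 x 29 x 27 mm, in the rear corner of the display tray on its +y side. Bystander: leave it where it is. Origin at the centre of its underside.
- cake_r: The same little cake in the other rear corner (-y side of the display tray). Bystander: leave it where it is. Origin at the centre of its underside.
- bay: Display tray, fixed: dark steel floor 180 (x) by 250 (y) mm, 8 mm thick, open to the robot (-x), side rails to 18 mm and back rail (+x) to 38 mm above the counter. Origin: centre of its underside, z up. Four flat gold discs, 68 mm across, on its floor, centres in its frame: front (-26, 0), left (-7, 75), right (-7, -75), rear (38, 0) mm; things on them stand 8 mm above the origin.
- side_tray: Empty shallow wooden tray, fixed, 260 mm (its x) by 130 mm (its y), rim 14 mm high, walls 4 mm, floor about 4 mm thick. Origin at the centre of its underside. The place to park the tall things: all three fit in a row along its x, 80 mm apart. It lies to the left or the right of the display tray.
- stand: White porcelain cake stand, fixed, round, 160 mm across, its flat top 58 mm above the counter, with a gold disc 84 mm across marking the middle. Origin at the centre of its foot. It lies on the side of the display tray where the side tray is not.

How it is judged (in metres and radians):
On the way, in this order (a step that is already met when the one before it is completed fails the run):
1. jar, mill and shaker all stand released and upright in the side tray, the tartlet and the small cakes still in their places (x of jar in the frame of side_tray between -0.105 and 0.105 m and y of jar in the frame of side_tray between -0.045 and 0.045 m and height (world z) of each of jar, mill, shaker below 0.02 m and angle between each of jar, mill, shaker's own z axis and vertical below 0.15 rad and x of mill in the frame of side_tray between -0.105 and 0.105 m and y of mill in the frame of side_tray between -0.045 and 0.045 m and x of shaker in the frame of side_tray between -0.105 and 0.105 m and y of shaker in the frame of side_tray between -0.045 and 0.045 m and contact force between the fingers and jar below 0.1 N and linear speed of each of jar, mill, shaker below 0.03 m/s and contact force between the fingers and mill below 0.1 N and contact force between the fingers and shaker below 0.1 N and distance of tartlet from where it was at the start of the episode below 0.02 m and distance of each of cake_l, cake_r from where it was at the start of the episode below 0.015 m), for 0.2 s.
2. the tartlet stands released in the middle of the cake stand while all three tall things are still in the side tray (horizontal distance between tartlet and stand below 0.015 m and z of tartlet in the frame of stand between 0.05 and 0.066 m and angle between each of tartlet, jar, mill, shaker's own z axis and vertical below 0.15 rad and contact force between the fingers and tartlet below 0.1 N and linear speed of tartlet below 0.03 m/s and x of jar in the frame of side_tray between -0.105 and 0.105 m and y of jar in the frame of side_tray between -0.045 and 0.045 m and height (world z) of each of jar, mill, shaker below 0.02 m and x of mill in the frame of side_tray between -0.105 and 0.105 m and y of mill in the frame of side_tray between -0.045 and 0.045 m and x of shaker in the frame of side_tray between -0.105 and 0.105 m and y of shaker in the frame of side_tray between -0.045 and 0.045 m), for 0.2 s.
At the end, for the whole second after the job is handed in: The tartlet stands upright on the cake stand within 15 mm of its middle; the jar, mill and shaker each stand upright within 15 mm of where they stood at the start (the disc each came from); the two little cakes are within 15 mm of their starting places; all is released and at rest (horizontal distance between tartlet and stand below 0.015 m and z of tartlet in the frame of stand between 0.05 and 0.066 m and angle between each of tartlet, jar, mill, shaker's own z axis and vertical below 0.15 rad and distance of each of jar, mill, shaker, cake_l, cake_r from where it was at the start of the episode below 0.015 m and contact force between the fingers and jar below 0.1 N and linear speed of each of jar, mill, shaker, tartlet below 0.03 m/s and contact force between the fingers and mill below 0.1 N and contact force between the fingers and shaker below 0.1 N and contact force between the fingers and tartlet below 0.1 N); the robot touches nothing.
It fails at once if one of the tall things or the tartlet is tipped over (angle between any of jar, mill, shaker, tartlet's own z axis and vertical above 0.6 rad).
It fails at once if a little chocolate cake is pushed from its place (distance of any of cake_l, cake_r from where it was at the start of the episode above 0.015 m).
It also fails if it takes over 144 s, if anything falls off the work surface, if the arm or the gripper's body presses on something with over 40 N, if the wrist force passes 120 N, or if a joint passes its speed limit or range.

### The arm

A 7-joint arm with a two-finger parallel gripper is mounted at the origin on the work surface. World frame = base frame: x ahead of the robot, y to its left, z up, the work surface at z = 0. Lengths are in mm, angles in rad, forces in N, time in s.
With the tool pointing down it reaches from about 400 to 875 mm from the base axis. Payload 19.3 kg.
Tool frame: the origin (TCP) lies midway between the tips of the shut fingers; the grasp point (between the pads) lies 19 mm behind it; z points along the fingers, y is the direction in which the jaws open and shut (so a half turn about z gives the same grasp; the last joint's range is limited). The gripper opens to 85 mm and grips with 20 to 120 N. Pads are 22 mm wide; open, the fingers measure 114 mm over their backs; the gripper's body (76 mm by 85 mm) begins 54 mm behind the grasp point. The pads swing forward as they close: fully open they stand 13 mm farther back than shut.
Start: joints at [1.164, 0.521, -0.036, 1.599, 0.021, 1.021, -0.113], TCP at [206.515, -589.887, 231.291] pointing down, gripper open.
Joint ranges: [-2.91, 2.91], [-0.3, 2.13], [-1.5, 1.42], [0.17, 2.43], [-1.26, 4.41], [0.16, 1.93], [-2.52, 2.52]. Speed limits (rad/s): [1.89, 1.89, 2.39, 2.39, 3.01, 3.01, 3.01].

### API

Orientations are given as [roll, pitch, yaw] about the fixed x, y, z axes, in that order (R = Rz(yaw) Ry(pitch) Rx(roll)).
In Python, from cell import env gives the robot as it stands. Calls block until the motion is done:
- env.move_pose(position, orientation): joint-space move of the TCP to a pose.
- env.line_to(position, rot=None, v=150, force_limit=None): straight line of the TCP; rot=None keeps the orientation; v is the mean speed in mm/s. With force_limit (N) it stops when the force on the tool has changed by that much, and returns True; else False.
- env.goto_joints(angles): joint-space move.
- env.let_go() and env.gripper_close(f_grip=None): open the fingers fully, or close them until they stop; f_grip is the grip in N (None keeps the last).
- env.wait(seconds).
- env.ik(position, orientation): joint angles nearest the present ones, or None.
- env.sense(): the state.
- env.get_image(name): name is "side" or "top"; returns (picture, depth): 400x640x3 uint8, red, green, blue; 400x640 float32, mm along the optical axis (not along the pixel's ray), 0 where there is no reading.
- env.calibration(name): a dict with "vfov" (degrees; the focal length in pixels is half the picture's height over the tangent of half this angle, whatever the lens; pixels are square), "cx", "cy" (the principal point, pixels), "k1" (the pictures are not rectified: a ray, as slopes to the right and down, at radius r is drawn at 1 + k1 r^2 times it, then the intrinsics apply), "origin" and "attitude" of the camera in the world. Camera axes: x right, y up, looking along -z (the intrinsics and any distortion apply to the point x, -y, -z); pixel columns grow to the right and rows downward; lengths in mm; the calibration is good to about 2 mm. A picture is of the moment at which its call begins. calibration takes no time and is no camera call.
A pose or a line that the arm cannot do raises env.PlanningError and nothing moves.
- env.close_job(): hands the job in, once; it reports no verdict.
The state is a dict: "clock": time; "qpos": joint angles; "qd": joint speeds; "joint_torque": joint torques, N m; "tool_pos": TCP position; "tool_rot": TCP orientation; "contact_force": force on the tool from outside, world axes, zero at the start; "moment": the same for the moment, N m; "grip_width": opening from 0.0 (shut) to 1.0 (fully open).
Only numpy, scipy, OpenCV 4.12 (cv2) and the standard library are available. Lean on these libraries where they do the work, as an engineer would, in place of code of your own. Each camera call takes 0.05 s, during which the arm holds its last target.

## Working session

There is one attempt and no reset: what is moved stays moved. The work goes in short steps, each a Python script; the robot and the scene stay as the last script left them, time stands still between calls to the robot, and variables do not carry over. Pictures are saved under pics/ and viewed, and the job is handed in when it is done.

```bash
ls; mkdir -p pics
python3 - <<'E'
from cell import env
import cv2
for n in("side","top"):
    im,d=env.get_image(n); cv2.imwrite(f"pics/{n}0.png",im[:,:,::-1]); print(n,env.calibration(n),(d>0).mean())
s=env.sense();print(s["clock"],s["tool_pos"],s["tool_rot"],s["grip_width"])
E
```

```text
pics
side {'vfov': 48.02898385986602, 'cx': 316.96248508129025, 'cy': 198.86990970273172, 'k1': -0.05935950077417698, 'origin': array([257.24131923, 675.13618619, 843.50767591]), 'attitude': array([ 0.75462596, -0.00439743, -2.72744299])} 0.99622265625
top {'vfov': 52.12184593301135, 'cx': 320.0787473066394, 'cy': 200.81463001772383, 'k1': -0.0228863171888667, 'origin': array([476.95110172,  15.44077455, 900.37943378]), 'attitude': array([ 0.11115832, -0.01646799, -1.56544523])} 0.995921875
0.1 [ 206.40559361 -589.6276097   230.80024653] [-3.14060213e+00  8.04798845e-05  3.36771475e-01] 0.9964872716508786
```

View pics/side0.png

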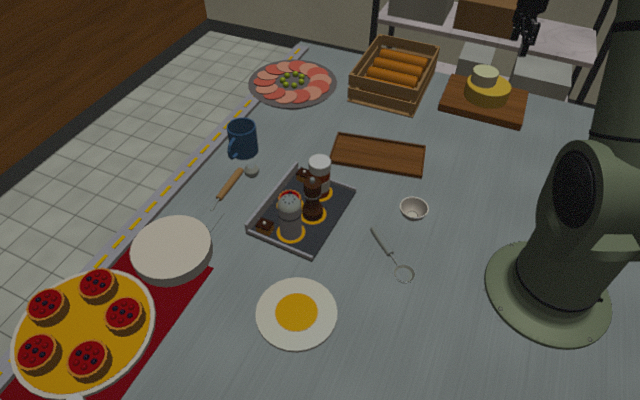

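View pics/top0.png

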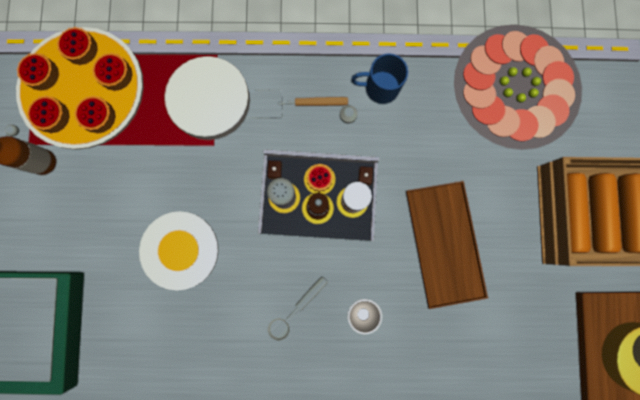

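The top view shows the display tray near (320,197). The shaker is on its left disc (281,193), the mill in front (318,203), the jar on the right (356,197) and the tartlet at the rear (320,178). The stand's gold disc is at (178,250) and the empty wooden side tray is around (446,244). Next I measure positions.

```bash
cat > h.py <<'E'
import numpy as np, cv2
from scipy.spatial.transform import Rotation as R
from cell import env
def cam(n):
    c=env.calibration(n); f=200/np.tan(np.radians(c["vfov"])/2)
    K=np.array([[f,0,c["cx"]],[0,f,c["cy"]],[0,0,1.]])
    return K,np.array([c["k1"],0,0,0,0.]),np.array(c["origin"]),R.from_euler("xyz",c["attitude"]).as_matrix()
def rays(n,uv):
    K,D,o,A=cam(n)
    p=cv2.undistortPoints(np.asarray(uv,float).reshape(-1,1,2),K,D).reshape(-1,2)
    return o,np.c_[p[:,0],-p[:,1],-np.ones(len(p))]@A.T
def onplane(n,uv,z):
    o,d=rays(n,uv); return o+d*((z-o[2])/d[:,2])[:,None]
def cloud(n,depth):
    v,u=np.mgrid[:400,:640]; o,d=rays(n,np.c_[u.ravel(),v.ravel()])
    return (o+d*depth.reshape(-1,1)).reshape(400,640,3)
def proj(n,P):
    K,D,o,A=cam(n); q=(np.atleast_2d(P)-o)@A; q=q*[1,-1,-1]
    return cv2.projectPoints(q.reshape(-1,1,3),np.zeros(3),np.zeros(3),K,D)[0].reshape(-1,2)
E
cat > m.py <<'E'
from h import *
for n in("top","side"):
    im=cv2.imread(f"pics/{n}0.png"); _,d=env.get_image(n)
    P=cloud(n,d); np.save(f"{n}_P.npy",P)
    hsv=cv2.cvtColor(im,cv2.COLOR_BGR2HSV)
    Pt=onplane(n,[[320,200]],0)
    print(n,"counter z",np.median(P[...,2]))
    # stand gold
    c=dict(top=(178,250),side=(296,312))[n]
    m=cv2.inRange(hsv,(15,120,80),(35,255,255)); k,l,s,ce=cv2.connectedComponentsWithStats(m)
    i=l[c[1],c[0]]; cs,_=cv2.findContours((l==i).astype(np.uint8),cv2.RETR_EXTERNAL,cv2.CHAIN_APPROX_NONE)
    w=onplane(n,cs[0].reshape(-1,2),58)[:,:2].astype(np.float32)
    print("stand gold",cv2.fitEllipse(w),"z",np.median(P[l==i][:,2]))
    # side tray
    c=dict(top=(446,244),side=(378,155))[n]
    m=cv2.inRange(hsv,(3,90,40),(20,255,220)); k,l,s,ce=cv2.connectedComponentsWithStats(m)
    i=l[c[1],c[0]]; mm=l==i
    cs,_=cv2.findContours(mm.astype(np.uint8),cv2.RETR_EXTERNAL,cv2.CHAIN_APPROX_NONE)
    w=onplane(n,max(cs,key=len).reshape(-1,2),14)[:,:2].astype(np.float32)
    print("side tray",cv2.minAreaRect(w),"z",np.percentile(P[mm][:,2],[5,50,95]),P[mm].mean(0))
    # slices
    reg=np.hypot(P[...,0]-520,P[...,1]-0)<220
    for nm,lo,hi in(("z>90",92,130),("24-45",27,45)):
        mm=(P[...,2]>lo)&(P[...,2]<hi)&reg
        k,l,s,ce=cv2.connectedComponentsWithStats(mm.astype(np.uint8))
        for i in range(1,k):
            if s[i,4]>20:
                q=P[l==i]; (c,r)=cv2.minEnclosingCircle(q[:,:2].astype(np.float32)); print(nm,ce[i].round(),s[i,4],"mec",np.round(c),round(r,1),"zmax",q[:,2].max().round(1))
    x0,y0,x1,y1=dict(top=(240,130,400,260),side=(235,130,365,265))[n]
    cv2.imwrite(f"pics/{n}_crop.png",cv2.resize(im[y0:y1,x0:x1],None,fx=4.5,fy=4.5,interpolation=cv2.INTER_CUBIC))
E
python3 m.py
```

```text
top counter z 0.6835822439391563
stand gold ((467.652099609375, 292.1126403808594), (79.82616424560547, 80.26761627197266), 13.580057144165039) z 58.12689652626477
side tray ((484.71575927734375, -272.8303527832031), (257.2191467285156, 130.0807342529297), 10.092738151550293) z [ 1.17912728  3.85829256 13.23133664] [ 482.83755867 -274.64091411    9.10449685]
z>90 [281. 191.] 582 mec [585.  80.] 26.5 zmax 125.1
z>90 [357. 196.] 642 mec [576. -69.] 27.3 zmax 119.5
z>90 [318. 203.] 365 mec [562.   6.] 20.8 zmax 129.8
24-45 [321. 155.] 533 mec [675.  -1.] 124.6 zmax 42.2
24-45 [274. 168.] 238 mec [644. 100.] 21.8 zmax 39.9
24-45 [320. 177.] 545 mec [625.   2.] 29.0 zmax 43.5
24-45 [366. 174.] 229 mec [632. -97.] 22.0 zmax 41.5
24-45 [317. 213.] 113 mec [561.   7.] 25.5 zmax 44.0
24-45 [361. 309.] 164 mec [335. -91.] 34.5 zmax 39.0
side counter z 0.6391091201010113
stand gold ((467.70892333984375, 289.3945617675781), (80.85204315185547, 81.29156494140625), 135.9247283935547) z 59.04122881230086
side tray ((482.8054504394531, -269.35186767578125), (258.4178161621094, 140.04440307617188), 10.118733406066895) z [ 1.99850223  5.45867893 14.62510255] [ 481.43149223 -274.87761254    7.98159116]
z>90 [319. 164.] 423 mec [576. -70.] 29.1 zmax 120.2
z>90 [312. 186.] 303 mec [563.   9.] 23.8 zmax 129.9
z>90 [288. 205.] 465 mec [584.  82.] 26.7 zmax 126.8
24-45 [270. 195.] 404 mec [673.  -1.] 124.8 zmax 43.7
24-45 [302. 172.] 112 mec [632. -96.] 21.0 zmax 41.4
24-45 [325. 189.] 39 mec [556. -64.] 16.0 zmax 44.5
24-45 [289. 193.] 99 mec [626.   2.] 29.0 zmax 44.7
24-45 [408. 207.] 144 mec [335. -93.] 37.0 zmax 40.9
24-45 [312. 211.] 160 mec [559.   8.] 25.9 zmax 44.9
24-45 [264. 224.] 174 mec [641. 100.] 22.5 zmax 40.5
24-45 [290. 231.] 104 mec [582.  87.] 24.8 zmax 44.3
```

```bash
cat > cfg.py <<'E'
import numpy as np
tgt=dict(left=(584.5,81),front=(562.5,7.5),right=(576,-69.5),rear=(625.5,2))
loc=dict(front=(-26,0),left=(-7,75),right=(-7,-75),rear=(38,0))
k=list(tgt); A=np.array([loc[i] for i in k],float); B=np.array([tgt[i] for i in k],float)
a=A-A.mean(0); b=B-B.mean(0)
BY=np.arctan2((a[:,0]*b[:,1]-a[:,1]*b[:,0]).sum(),(a*b).sum())
Rm=np.array([[np.cos(BY),-np.sin(BY)],[np.sin(BY),np.cos(BY)]])
BO=B.mean(0)-Rm@A.mean(0)
disc={i:BO+Rm@np.array(loc[i]) for i in k}
SC=np.array([484.,-272.]); SY=np.radians(10.1)
slot={s:SC+s*80*np.array([np.cos(SY),np.sin(SY)]) for s in(-1,0,1)}
STAND=np.array([467.7,290.7])
thing=dict(jar=("right",1,80.),mill=("front",0,78.),shaker=("left",-1,74.))  # disc, slot, TCP z when on the bay
E
python3 - <<'E'
from h import *; from cfg import *
print(BO,BY,{i:(disc[i].round(1),(disc[i]-tgt[i]).round(1)) for i in disc})
def t(nm,p,zs,yaw):
    for z in zs:
        for y in yaw:
            q=env.ik([*p,z],[np.pi,0,y]); print(nm,z,round(y,2),None if q is None else np.round(q,2))
for i in("left","front","right"): t(i,disc[i],(75,240),(BY-np.pi/2,BY+np.pi/2))
t("rear",disc["rear"],(6,240),(BY,BY+np.pi))
for s in slot: t(s,slot[s],(70,240),(SY,SY+np.pi,SY-np.pi))
t("stand",STAND,(56,150),(BY,1.5,0.5,-.5,-1,np.pi))
E
```

```text
[587.62406313   5.21940602] -0.06122620402917074 {'left': (array([585.2,  80.5]), array([ 0.7, -0.5])), 'front': (array([561.7,   6.8]), array([-0.8, -0.7])), 'right': (array([576. , -69.2]), array([0. , 0.3])), 'rear': (array([625.6,   2.9]), array([0.1, 0.9]))}
left 75 -1.63 [-0.87  1.02  1.07  1.84 -1.08  1.01 -2.52]
left 75 1.51 [ 0.1   0.71 -0.48  1.79  0.46  0.75 -0.69]
left 240 -1.63 [ 0.54  0.77 -1.27  1.64  0.76  1.31  2.21]
left 240 1.51 [ 0.22  0.53 -0.66  1.66  0.35  1.08 -0.61]
front 75 -1.63 [-0.67  0.85  0.86  1.92 -0.89  0.81 -2.52]
front 75 1.51 [ 0.22  0.68 -0.48  1.87  0.46  0.71 -0.58]
front 240 -1.63 [ 0.7   0.72 -1.27  1.72  0.72  1.26  2.33]
front 240 1.51 [ 0.34  0.47 -0.63  1.74  0.32  1.04 -0.46]
right 75 -1.63 [-0.46  0.81  0.72  1.86 -0.76  0.77 -2.52]
right 75 1.51 [ 0.36  0.7  -0.49  1.82  0.47  0.74 -0.45]
right 240 -1.63 [-0.7   0.79  1.23  1.75 -0.8   1.2  -2.45]
right 240 1.51 [ 0.43  0.49 -0.58  1.69  0.3   1.05 -0.31]
rear 6 -0.06 [-0.07  0.82 -0.04  1.73  0.05  0.6  -1.78]
rear 6 3.08 [ 0.37  0.93 -0.73  1.7   0.8   0.83  0.78]
rear 240 -0.06 [ 0.
[... 1086 characters left out ...]
.7 ]
stand 56 -0.06 [-0.79  0.67  0.17  1.93 -0.2   0.56 -2.11]
stand 56 1.5 [-0.13  0.77 -0.77  1.89  0.75  0.79 -1.39]
stand 56 0.5 [-0.3   0.7  -0.51  1.9   0.54  0.67 -2.21]
stand 56 -0.5 [-0.93  0.7   0.38  1.94 -0.45  0.59 -2.33]
stand 56 -1 [ 0.14  1.06 -1.28  1.88  1.14  1.17  2.13]
stand 56 3.14 [-0.01  0.86 -0.96  1.89  0.91  0.9   0.14]
stand 150 -0.06 [-0.79  0.52  0.17  1.88 -0.12  0.76 -2.18]
stand 150 1.5 [ 0.04  0.72 -1.03  1.84  0.73  1.02 -1.37]
stand 150 0.5 [-0.08  0.63 -0.82  1.84  0.57  0.92 -2.24]
stand 150 -0.5 [-1.08  0.59  0.59  1.9  -0.45  0.79 -2.31]
stand 150 -1 [ 0.15  0.86 -1.28  1.83  0.9   1.18  2.27]
stand 150 3.14 [ 0.14  0.85 -1.26  1.83  0.89  1.16  0.14]
```

View pics/top_crop.png

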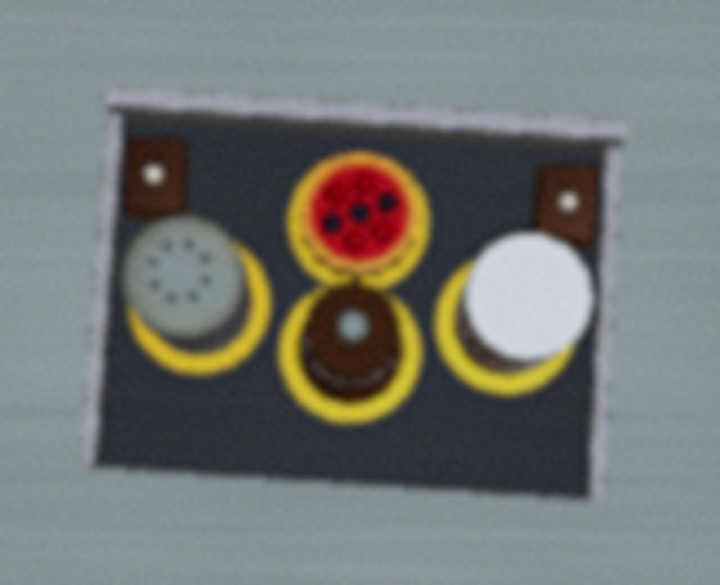

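The crop shows all three tall things centred on their discs, with the tartlet directly behind the mill. The disc fit agrees to under 1 mm. I start with the jar.

```bash
cat >> h.py <<'E'
from cfg import *
YB=BY+np.pi/2
def st(msg=""):
    s=env.sense(); print(msg,"t",round(s["clock"],1),"tcp",np.round(s["tool_pos"],1),"F",np.round(s["contact_force"],1),"grip",round(s["grip_width"],3)); return s
UP=235.
def pick(p,z,yaw,f=50,first=False):
    rot=[np.pi,0,yaw]
    if first: env.move_pose([*p,UP],rot)
    else: env.line_to([*p,UP],rot,v=220)
    env.line_to([*p,z+25],v=180); hit=env.line_to([*p,z],v=50,force_limit=12)
    if hit: st("HIT going down"); return False
    env.gripper_close(f); st("closed")
    env.line_to([*p,z+30],v=80); env.line_to([*p,UP],v=180); st("lifted"); return True
def place(p,z,yaw,touch=8):
    env.line_to([*p,UP],[np.pi,0,yaw],v=200)
    env.line_to([*p,z+15],v=160); hit=env.line_to([*p,z-1.5],v=25,force_limit=touch); st(f"down hit={hit}")
    env.let_go(); env.wait(.2); s=st("released")
    x,y,_=s["tool_pos"]; env.line_to([*p,z+45],v=100); env.line_to([*p,UP],v=220)
def pic(n,name,box=None,fx=1):
    im,d=env.get_image(n); im=im[:,:,::-1]
    if box: x0,y0,x1,y1=box; im=cv2.resize(im[y0:y1,x0:x1],None,fx=fx,fy=fx,interpolation=cv2.INTER_CUBIC)
    cv2.imwrite(f"pics/{name}.png",im); return d
E
python3 - <<'E'
from h import *
d,s,z=thing["jar"]
if pick(disc[d],z,YB,first=True):
    place(slot[s],z-4,SY)
pic("top","a_top"); st()
E
```

```text
closed t 4.4 tcp [576.2 -69.2  80.5] F [-2.7 -0.   6. ] grip 0.632
lifted t 5.8 tcp [575.5 -69.3 233.8] F [-0.8 -0.2 -2.9] grip 0.63
down hit=True t 8.9 tcp [ 562.9 -257.8   76.5] F [-2.1  0.8 11.2] grip 0.627
released t 9.5 tcp [ 562.3 -257.7   75.9] F [0.4 0.8 0.3] grip 0.999
 t 10.8 tcp [ 562.2 -257.8  233.9] F [ 0.2  0.4 -0. ] grip 1.001
```

View pics/a_top.png

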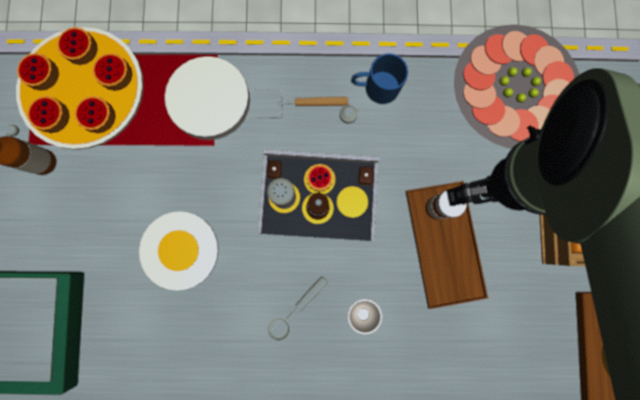

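The jar stands at the far end of the side tray (450,203), its disc (352,202) is empty and everything else is untouched. The mill and shaker are next.

Run:
```python
from h import *
for n in("mill","shaker"):
    d,s,z=thing[n]
    if not pick(disc[d],z,YB): break
    place(slot[s],z-4,SY)
# clear view: over toward tartlet
env.line_to([560,2.9,UP],[np.pi,0,BY],v=220)
pic("top","b_top"); pic("side","b_side"); st()
```

```text
closed t 14.3 tcp [561.7   6.8  78.3] F [-1.7  0.8  5.3] grip 0.478
lifted t 15.7 tcp [561.2   6.7 233.9] F [-0.5 -0.6 -1.9] grip 0.477
down hit=True t 18.9 tcp [ 484.  -271.9   74.3] F [-1.3 -0.   8.6] grip 0.483
released t 19.6 tcp [ 483.6 -271.8   74. ] F [-0.  -0.   0.9] grip 1.001
closed t 24.7 tcp [585.3  80.6  74.5] F [-2.7 -0.4  6.2] grip 0.604
lifted t 26.1 tcp [584.7  80.3 233.9] F [ 0.5  0.8 -2.5] grip 0.609
down hit=True t 29.9 tcp [ 405.1 -285.5   70.1] F [-1.2  2.6  5.6] grip 0.608
released t 30.6 tcp [ 404.8 -285.8   70.1] F [ 0.3 -0.4  1. ] grip 1.004
 t 33.6 tcp [559.8   2.  235.1] F [ 1.   1.  -0.2] grip 1.001
```

View pics/b_top.png

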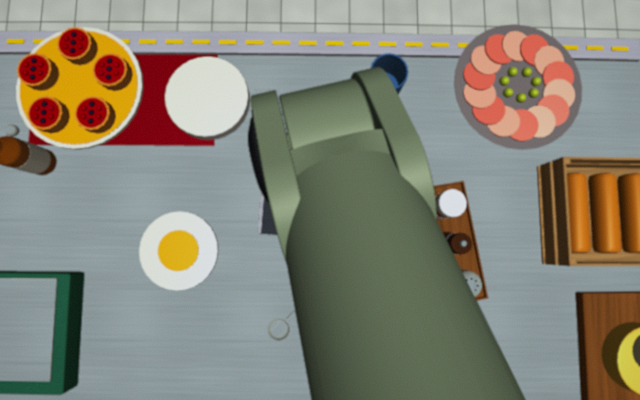

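View pics/b_side.png

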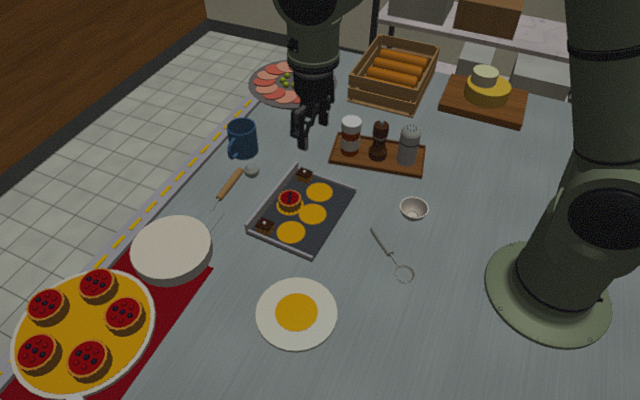

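The side view shows the jar (350,135), mill (380,140) and shaker (409,145) upright in the side tray, and the tartlet (289,202) alone with the cakes. I check the positions, then grasp the tartlet.

```bash
cat >> h.py <<'E'
def tops(n,ctr,rad,lo,hi):
    im,d=env.get_image(n); P=cloud(n,d)
    mm=(P[...,2]>lo)&(P[...,2]<hi)&(np.hypot(P[...,0]-ctr[0],P[...,1]-ctr[1])<rad)
    k,l,s,ce=cv2.connectedComponentsWithStats(mm.astype(np.uint8)); o=[]
    for i in range(1,k):
        if s[i,4]>15:
            q=P[l==i]; c,r=cv2.minEnclosingCircle(q[:,:2].astype(np.float32)); o.append((np.round(c,1).tolist(),round(r,1),round(float(q[:,2].max()),1)))
    return o
E
python3 - <<'E'
from h import *
print({k:v.round(1) for k,v in slot.items()})
print(tops("side",SC,140,90,128)); print(tops("side",disc["rear"],45,27,48))
ok=pick(disc["rear"],6,BY,f=30); pic("side","c_side",(230,0,430,300),2); st()
E
```

```text
{-1: array([ 405.2, -286. ]), 0: array([ 484., -272.]), 1: array([ 562.8, -258. ])}
[([563.2, -256.2], 29.2, 115.0), ([484.5, -268.2], 21.6, 126.1), ([404.9, -281.5], 26.3, 120.8)]
[([626.2, 2.4], 30.0, 46.3)]
closed t 36.5 tcp [625.7   2.9   6.5] F [-2.3  0.2  6.1] grip 0.642
lifted t 38.3 tcp [625.1   2.9 234. ] F [ 0.6  0.6 -0.5] grip 0.647
 t 38.3 tcp [625.1   2.9 233.9] F [-0.4 -0.1 -0.7] grip 0.646
```

View pics/c_side.png

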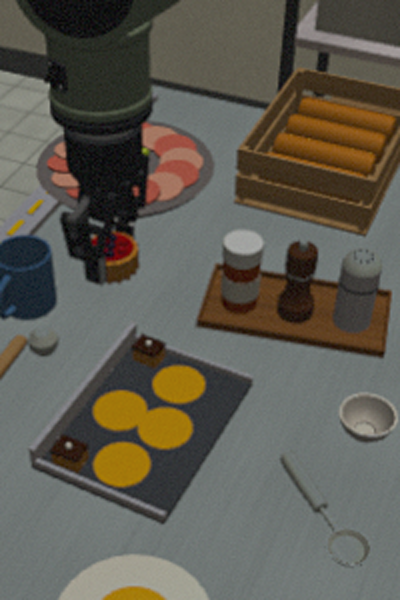

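The tartlet is held level and the cakes have not moved. Next I place it on the stand.

Run:
```python
from h import *
for y in (BY,0.3,0.8,1.5):
    try: place(STAND,56,y,touch=6); print("yaw",y); break
    except env.PlanningError as e: print(y,e); st()
print(np.round(env.sense()["qpos"],2))
env.line_to([560,2.9,UP],[np.pi,0,YB],v=220); st()
for n in("top","side"): print(n,tops(n,STAND,60,75,98))
pic("side","d_side")
```

```text
down hit=True t 41.9 tcp [467.6 290.6  56.5] F [-1.2 -0.9  7.5] grip 0.644
released t 42.5 tcp [467.4 290.4  56.3] F [ 0.6  0.5 -0.1] grip 1.002
yaw -0.06122620402917074
[-0.47  0.41 -0.25  1.79  0.12  0.96 -2.41]
 t 45.7 tcp [559.8   3.5 234.8] F [-0.7 -0.4 -0.2] grip 1.002
top [([467.3, 290.6], 30.0, 94.0)]
side [([465.7, 289.6], 29.6, 94.7)]
```

View pics/d_side.png

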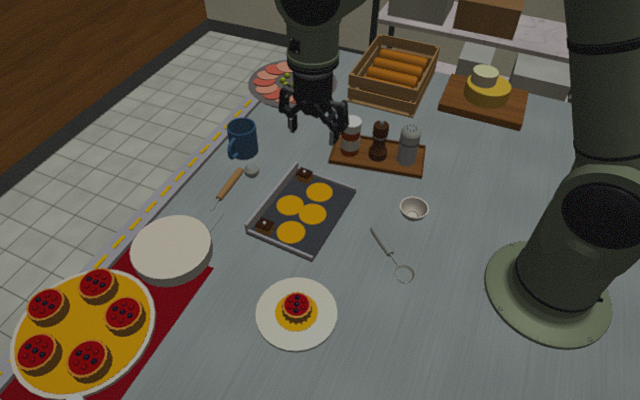

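The tartlet sits centred on the stand's gold disc at (297,306) and the tall things still stand in the side tray. Now I return them, starting with the jar.

Run:
```python
from h import *
for n in("jar","mill","shaker"):
    d,s,z=thing[n]
    if not pick(slot[s],z-4,SY): break
    place(disc[d],z,YB)
env.line_to([430,-250,UP],v=220)
env.wait(.3)
for n in("top","side"):
    print(n,tops(n,BO,140,92,130)); print(tops(n,STAND,60,75,98)); print(tops(n,(644,100),25,27,45),tops(n,(632,-97),25,27,45))
pic("top","e_top"); pic("side","e_side"); st()
```

```text
closed t 49.2 tcp [ 563.  -257.9   76.5] F [-1.1  2.1  5.6] grip 0.63
lifted t 50.6 tcp [ 562.2 -257.7  233.8] F [ 0.6  0.  -2.5] grip 0.633
down hit=True t 53.7 tcp [576.  -69.2  80.5] F [-2.5 -0.8 10.4] grip 0.629
released t 54.3 tcp [575.5 -69.3  79.9] F [-0.7 -0.8 -0.7] grip 1.003
closed t 59.1 tcp [ 484.2 -271.9   74.3] F [0.2 1.9 5.2] grip 0.479
lifted t 60.5 tcp [ 483.5 -271.8  233.9] F [-1.1 -1.3 -2.6] grip 0.481
down hit=True t 63.7 tcp [561.6   6.9  78.3] F [-1.1 -0.   9. ] grip 0.479
released t 64.4 tcp [561.2   6.7  77.9] F [ 1.3 -0.6 -0.5] grip 0.999
closed t 69.3 tcp [ 405.5 -286.    70.4] F [-0.6  2.4  7.1] grip 0.606
lifted t 70.7 tcp [ 404.8 -285.8  234. ] F [-0.9 -0.3 -3.1] grip 0.605
down hit=True t 74.6 tcp [585.1  80.6  74.5] F [-1.9 -0.8 10.6] grip 0.606
released t 75.2 tcp [584.7  80.3  73.9] F [-0.2  0.2 -0.6] grip 0.998
top [([584.7, 79.7], 26.3, 125.8), ([575.6, -69.1], 27.3, 119.9), ([561.6, 6.2], 20.8, 129.9)]
[([467.3, 290.9], 30.0, 93.5)]
[([643.2, 99.9], 21.8, 43.4)] [([632.0, -96.2], 22.0, 40.5)]
side [([575.8, -68.7], 29.2, 120.3), ([561.5, 6.4], 22.1, 129.6), ([583.4, 81.4], 26.6, 126.3)]
[([465.7, 289.4], 29.4, 94.0)]
[([641.5, 100.8], 21.7, 42.2)] [([632.2, -95.6], 21.7, 41.6)]
 t 79.1 tcp [ 430. -250.  235.] F [ 1.2  0.5 -0.2] grip 0.999
```

View pics/e_top.png

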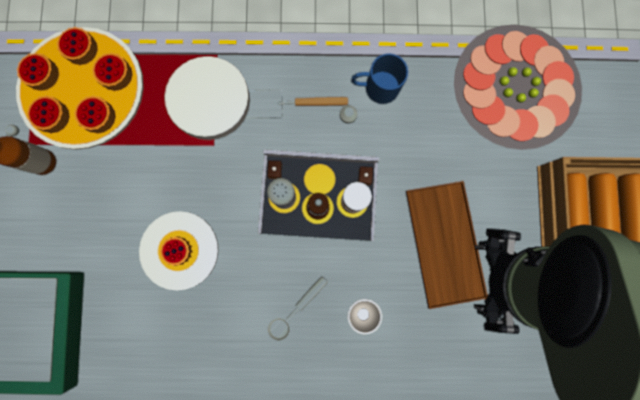

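View pics/e_side.png

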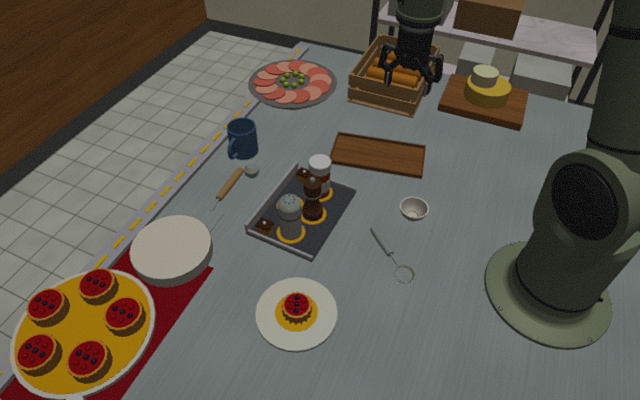

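Everything is back upright on its own disc (281,193), (318,203), (356,197), and the tartlet is on the stand (176,251). The arm is clear, so I hand the job in.

Run:
```python
from cell import env
env.close_job()
```

```text
the job is handed in; nothing more can be done
```

The job is done and handed in at about 79 s of the 144 s allowed; the system gives no verdict. I parked the jar, mill and shaker in the side tray and set the tartlet on the stand's gold disc. Then I returned each tall thing to its own disc: jar right, mill front, shaker left.

My last checks, in both cameras, showed:
- **Tall things:** all upright and within about 3 mm of where they started.
- **Tartlet:** upright, about 2 mm from the measured middle of the stand.
- **Little cakes:** within about 1 mm of their starting places.
- **Robot:** gripper open and clear of everything, with a force reading near zero.

No check failed. The two cameras differed by up to 3 mm, in line with the stated calibration error.

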